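# Open the push-to-open coffee capsule cupboard

## Task

Open the little capsule cupboard on the worktop for the coffee round. First slide whichever thing stands in front of its white flap (the matchbox or the red capsule) along the worktop to one side, clear of where the flap will come down; then press the flap at its round touch mark and let go so that the catch springs it ajar, and finally push the flap on round its hinge until it lies fully down and flat. Only touch and push: pick up or tip nothing, do not let the flap strike anything, and leave everything else where it stands.

Things in the scene. Friction and masses are not known exactly. Their poses are not given: they have to be found in the camera images.
- cupboard: light-wood box cupboard, fixed, full of capsules, 160 deep (its x) x 200 wide (y) x 180 high mm. Origin: centre of its underside, on the worktop; x points from front to back, y to the left as the robot sees it. Front plane 80 mm before the origin. A white flap is set flush between the sides; the top board ends 20 mm behind the front plane, so the flap's top edge is free from above
- flap (a joint): angle of the white drop-front flap (174 wide, 172 high, 12 thick) about a level hinge line along its lower front edge: 0 (to 0.005) shut and latched, growing as its top comes out and down towards the robot, 1.57 flat, fully open (stop). Once out, its hinge is stiff (0.13 N m): it stays about where it is left and sinks slowly beyond about 0.9. Pushed shut again, it latches again
- touch_mark (a point): centre of the round metal mark (22 mm) on the flap's outer face, 144 mm above the hinge line; moves with the flap. The catch is behind it: pressed in some 4 mm (flap at -0.03, 3 to 4 N; stop at 7 mm, -0.05) and let go, it frees the flap, and a sprung plunger pushes it to about 0.52 in half a second. Latched, it cannot be pulled open
- flap_edge (a point): middle of the flap's top edge (mid-thickness), 172 mm from the hinge line; moves with the flap. Ajar, it stands about 80 mm before the front plane and 155 mm above the worktop; fingers can enter the gap behind it from above, best 40 mm left of the middle: in mid-width the catch's tongue (22 wide) stands 26 mm out of the inner face, 137 to 152 mm from the hinge line
- flap_hinge (a point): point on the hinge line, in the middle of its width: on the front plane, 6 mm above the worktop. Fully open, the flap lies level from here to 172 mm before the cupboard, outer face down, inner face 18 mm above the worktop
- matchbox: small red matchbox lying flat, loose, 18 g, 36 (its x) x 53 (its y) x 15 high mm; origin under its centre. It or the red capsule lies before the flap, 80 to 95 mm from the front plane, the other off to the right; the room for moving it is on the left (a microwave stands to the right). Out of the flap's way once its origin is over 125 mm left or right of the cupboard's middle
- red_capsule: single red aluminium coffee capsule, loose, 12 g, round, 37 mm across at its foot (a flat rim), 27 high, narrower towards the top; origin in the centre of its underside. It slides easily when pushed near the worktop. Out of the flap's way once its origin is over 115 mm left or right of the cupboard's middle
- table_mug: large green and white mug, 101 high, loose, at the left; origin on its underside. To be left alone
- spice_caddy: chrome wire caddy with the salt and pepper shakers in it, 63 x 107 x 110 high, loose, at the right; origin under its centre. To be left alone
- salt_shaker: salt shaker with a black cap, 41 across, 85 high, standing in the caddy; origin on its underside. To be left alone
- pepper_shaker: pepper shaker, same shape, beside it in the caddy. To be left alone
- espresso_cup: small green espresso cup, 94 long with its handle, 52 high, loose, at the right in front; origin on its underside. To be left alone

How it is judged:
On the way, in this order (a step that is already met when the one before it is completed fails the run):
1. the matchbox and the capsule are both clear of the flap's way, to the left or right, with the flap still shut ((y of matchbox in the frame of cupboard above 0.108 m or y of matchbox in the frame of cupboard below -0.108 m) and (y of red_capsule in the frame of cupboard above 0.108 m or y of red_capsule in the frame of cupboard below -0.108 m) and value of joint flap below 0.1 rad), for 0.2 s.
2. the catch has been pressed and has let the flap spring ajar (value of joint flap between 0.4 and 1 rad), for 0.1 s.
At the end, for the whole second after the job is handed in: The flap lies flat, fully open (angle over 1.53), and the matchbox and the capsule stand or lie level and at rest on the worktop, each with its origin more than 108 mm to the left or right of the cupboard's middle (value of joint flap above 1.53 rad and (y of matchbox in the frame of cupboard above 0.108 m or y of matchbox in the frame of cupboard below -0.108 m) and (y of red_capsule in the frame of cupboard above 0.108 m or y of red_capsule in the frame of cupboard below -0.108 m) and height (world z) of matchbox between -0.01 and 0.01 m and angle between each of matchbox, red_capsule's own z axis and vertical below 0.12 rad and linear speed of each of matchbox, red_capsule below 0.02 m/s and height (world z) of red_capsule between -0.01 and 0.01 m); the robot touches nothing.
It fails at once if the matchbox or the capsule is lifted more than 12 mm or tipped by more than 0.35 rad (height (world z) of any of matchbox, red_capsule above 0.012 m or angle between any of matchbox, red_capsule's own z axis and vertical above 0.35 rad).
It fails at once if the flap strikes the matchbox or the capsule (contact force between flap and matchbox above 1 N or contact force between flap and red_capsule above 1 N).
It fails at once if both the matchbox and the capsule are moved more than 30 mm (only the one in front of the flap is to be moved) (distance of each of matchbox, red_capsule from where it was at the start of the episode above 0.03 m).
It fails at once if the large mug, the caddy, a shaker or the espresso cup is moved more than 20 mm (distance of any of table_mug, spice_caddy, salt_shaker, pepper_shaker, espresso_cup from where it was at the start of the episode above 0.02 m).
It also fails if it takes over 58 s, if anything falls off the work surface, if the arm or the gripper's body presses on something with over 40 N, if the wrist force passes 120 N, or if a joint passes its speed limit or range.

## Robot

A 6-joint arm with a two-finger parallel gripper is mounted at the origin on a cart in front of the work surface, level with it; the furniture and walls round the work are solid. World frame = base frame: x ahead of the robot, y to its left, z up, the work surface at z = 0. Lengths are in m, angles in rad, forces in N, time in s.
With the tool pointing down it reaches from about 0.35 to 0.975 m from the base axis. Payload 4.9 kg.
Tool frame: the origin (TCP) lies between the finger pads; the fingertips stand 19 mm ahead of it and the grasp point (between the pads) is the TCP; z points along the fingers, y is the line along which they close (so a half turn about z gives the same grasp; the last joint's range is limited). The gripper opens to 85 mm and grips with 20 to 120 N. Pads are 22 mm wide; open, the fingers measure 114 mm over their backs; the gripper's body (76 mm by 85 mm) begins 54 mm behind the grasp point. The pads swing forward as they close: fully open they stand 13 mm farther back than shut.
Start: joints at [-1.465, 0.053, 1.613, -0, 1.476, -0.119], TCP at [0.139, -0.609, 0.25] pointing down, gripper open.
Joint ranges: [-3.01, 3.01], [-1.01, 2.22], [0.06, 2.58], [-1.02, 4.17], [0.09, 2.62], [-3.14, 3.14]. Speed limits (rad/s): [2.57, 2.57, 3.14, 3.14, 3.14, 3.14].

## Interface

Orientations are given as a rotation vector (axis times angle).
In Python, from station import ctrl gives the robot as it stands. The module is installed in compiled form; this text tells all that it offers.
- The arm moves only by the tool servo_tool, never from a script. Its argument "increments" is a list that holds one entry, the list of rows, each a list of 5 numbers: the finger opening in cm, from 0 to 8.54, then the shift along the tool's x, y, z in cm, then the turn about the tool's z in degrees. A call has 1 to 5 rows; each row is the pose to reach, as a shift and turn from the pose commanded when the call began, along the tool's axes at that moment; what a row does not reach only later rows make up. A row lasts 1/10 s, in which the tool goes at most 50 mm and 8.59 degrees, less where a joint would pass 70% of its speed; a pose out of reach is approached as far as the arm can. A call with a gripper value outside its range is refused whole. The fingers move at their own pace and stop on an object; "newtons" is the grip in N (left out, the last holds). Time passes only in rows, so rows that repeat a pose let the fingers close. It gives the time, the measured TCP pose, the force, the opening and the grip force at its end, in the units of the state.
- ctrl.get_obs(): the state, without advancing time (a new reading comes with each control period).
- ctrl.get_image(name): name is "scene" or "top" or "wrist"; returns a dict with "img" (480x640x3 uint8, red, green, blue), "fx", "fy", "cx", "cy" (pixels), "rvec" (rotation vector, rad) and "tvec" (3), from world to camera coordinates, as OpenCV has them; the wrist camera has in their place "mount" (4x4, takes a point from camera to tool coordinates, whose origin is the TCP and whose axes are the flange's). Camera axes: x right, y down, z forward; pixel columns grow to the right and rows downward; lengths in m; the calibration is good to about 2 mm. A picture is of the moment at which its call begins: read the wrist's pose just before it. There is no depth.
- ctrl.finish_job(): hands the job in; it is judged then, once.
The state is a dict: "t": time; "q": joint angles; "dq": joint speeds; "effort": joint torques, N m; "tool_pos": TCP position; "tool_rot": TCP orientation; "contact_force": force on the tool from outside, world axes, zero at the start; "wrist_torque": the same for the moment, N m; "opening": finger opening in m; "grip_force": force on a finger pad.
Only numpy, scipy, OpenCV 4.12 (cv2) and the standard library are available. Lean on these libraries where they do the work, as an engineer would, in place of code of your own. Each camera call takes 0.05 s, during which the arm holds its last target. There are 200 camera calls.

## Working session

There is one attempt and no reset: what is moved stays moved. The work goes in short steps, Python scripts to look and compute and a tool call to move; the robot and the scene stay as the last step left them, time stands still between calls to the robot, and variables do not carry over. Pictures are saved under pics/ and viewed, at most 10 in all, crops included, and the job is handed in when it is done.

Besides the shell and the picture viewer there is one more tool, called after "Call:" by a JSON object that holds its "op" and its "data", one argument or row to a line. servo_tool: Moves the arm, as the interface text tells. Its arguments: {"type":"object","properties":{"increments":{"type":"array"},"newtons":{"type":"number"}},"required":["increments"]}

```bash
mkdir -p pics; cat > h.py <<'E'
import numpy as np, cv2
from scipy.spatial.transform import Rotation as R
from station import ctrl
def ray(im,u,v):
    Rm=R.from_rotvec(np.ravel(im["rvec"])).as_matrix(); t=np.ravel(im["tvec"])
    c=-Rm.T@t; d=Rm.T@np.array([(u-im["cx"])/im["fx"],(v-im["cy"])/im["fy"],1]); return c,d
def onz(im,u,v,z):
    c,d=ray(im,u,v); return (c+d*(z-c[2])/d[2]).round(4)
def save(im,n): cv2.imwrite("pics/"+n,cv2.cvtColor(im["img"],cv2.COLOR_RGB2BGR))
E
python3 - <<'E'
from h import *
import pickle
for n in("top","scene"):
    im=ctrl.get_image(n); save(im,n+"0.png"); pickle.dump(im,open(n+"0.pkl","wb")); print(n,ray(im,320,240))
o=ctrl.get_obs(); print(o["t"],o["tool_pos"],R.from_rotvec(o["tool_rot"]).as_matrix().round(3),o["opening"])
E
```

```text
top (array([ 0.01619805, -0.09735435,  1.56800094]), array([ 0.33148066,  0.08249053, -0.93999703]))
scene (array([-0.78348459, -0.86395881,  0.81690455]), array([ 0.7403408 ,  0.53543063, -0.40666541]))
0.1 [ 0.13928738 -0.608722    0.24913873] [[ 0.975  0.223 -0.   ]
 [ 0.223 -0.975  0.002]
 [ 0.    -0.002 -1.   ]] 0.08569738197013835
```

View pics/top0.png

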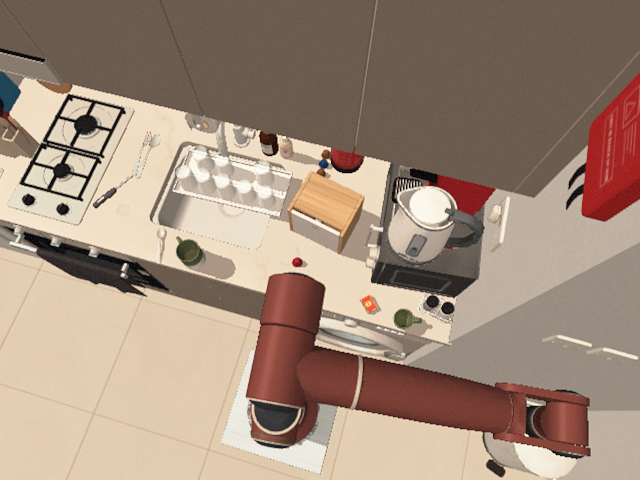

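View pics/scene0.png

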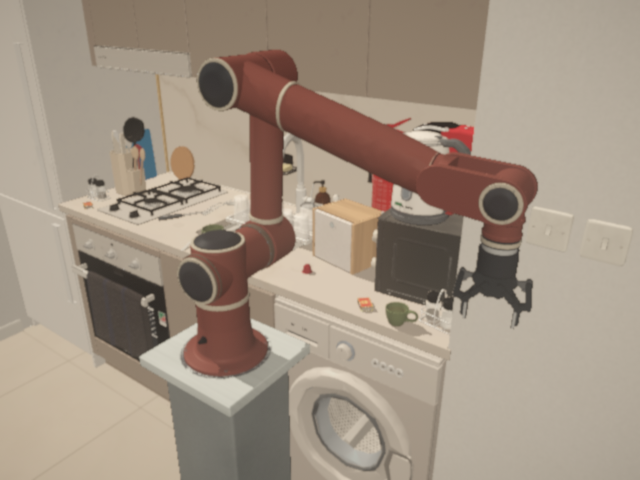

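The red capsule, top (297,262), stands before the flap. The matchbox is off to the right at (370,305), the mug at (189,251) and the cupboard around (325,215). I'll enlarge that part of the picture.

```bash
python3 - <<'E'
import pickle,cv2
im=pickle.load(open("top0.pkl","rb"))["img"][160:310,170:370,::-1]
cv2.imwrite("pics/c1.png",cv2.resize(im,None,fx=4,fy=4,interpolation=cv2.INTER_CUBIC))
E
```

```text
(no output)
```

View pics/c1.png

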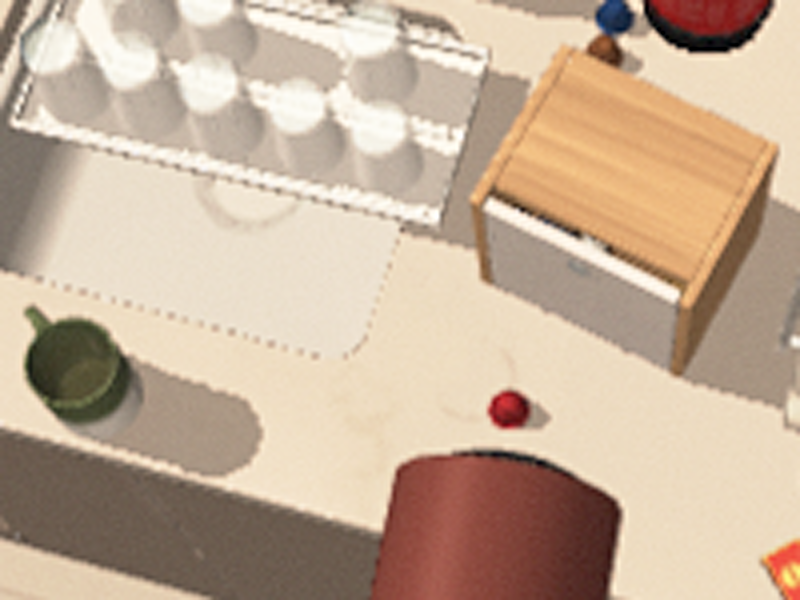

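The crop shows these corners (crop pixels): front top-left (474,203), back top-left (567,48), back top-right (776,150), front bottom (483,280) and (680,373). The capsule is at (508,410) and the touch mark at (578,266).

```bash
python3 - <<'E'
from h import *
import pickle
im=pickle.load(open("top0.pkl","rb"))
f=lambda u,v,z: onz(im,170+u/4-.4,160+v/4-.4,z)
for n,u,v,z in[("FTL",474,203,.18),("BTL",567,48,.18),("BTR",776,150,.18),("FBL",483,280,0),("FBR",680,373,0),("FTR",690,312,.18),("cap",508,410,.013),("mark",578,266,.15),("mug",78,375,.05),("edgeL",488,206,.178),("edgeR",672,297,.178)]: print(n,f(u,v,z))
# cupboard fit from corners (front corners at local x -.08)
from scipy.optimize import least_squares
loc=np.array([[-.08,.1,.18],[.08,.1,.18],[.08,-.1,.18],[-.08,.1,0],[-.08,-.1,0]])
px=np.array([[474,203],[567,48],[776,150],[483,280],[680,373]])/4+[170-.4,160-.4]
K=np.array([[im["fx"],0,im["cx"]],[0,im["fy"],im["cy"]],[0,0,1.]])
def res(p):
    c,s=np.cos(p[2]),np.sin(p[2]); w=loc@np.array([[c,-s,0],[s,c,0],[0,0,1]]).T+[p[0],p[1],0]
    return (cv2.projectPoints(w,np.ravel(im["rvec"]),np.ravel(im["tvec"]),K,None)[0][:,0]-px).ravel()
r=least_squares(res,[.7,0,-.2]); print(r.x,r.fun.round(1))
c,s=np.cos(r.x[2]),np.sin(r.x[2]); M=np.array([[c,s],[-s,c]])
for n,p in[("cap",f(508,410,.013)),("mug",f(78,375,.05)),("match",onz(im,370,304,.01)),("mark",f(578,266,.15))]: print(n,M@(p[:2]-r.x[:2]))
E
```

```text
FTL [0.5751 0.1497 0.18  ]
BTL [0.729  0.1163 0.18  ]
BTR [ 0.6859 -0.0715  0.18  ]
FBL [0.5784 0.1524 0.    ]
FBR [ 0.5417 -0.0386  0.    ]
FTR [ 0.5322 -0.04    0.18  ]
cap [0.4646 0.095  0.013 ]
mark [0.5571 0.0582 0.15  ]
mug [0.3846 0.4499 0.05  ]
edgeL [0.5765 0.1385 0.178 ]
edgeR [ 0.5412 -0.0231  0.178 ]
[ 0.6334508   0.03876988 -0.21131661] [-1.  -0.6 -0.7 -1.2  1.6 -1.  -0.4  0.5  0.5  2.2]
cap [-0.17688894  0.0195633 ]
mug [-0.32954874  0.34978897]
match [-0.19007407 -0.26748752]
mark [-0.07872784  0.00298353]
```

Call:
{"op": "servo_tool", "data": {
  "increments": [
    [[2.5,2.8,-3.5,0,-6],[2.5,5.7,-7.1,0,-13],[2.5,8.6,-10.7,0,-20],[2.5,11.5,-14.3,0,-27],[2.5,14.4,-17.9,0,-34]]
  ]
}}

```text
t: 0.6
tool_pos: [0.2401, -0.4007, 0.2496]
tool_rot: [-2.879, -1.256, -0.0]
contact_force: [1.0, 0.3, 0.2]
opening: 0.0252
grip_force: 0.0
```

```bash
cat >> h.py <<'E'
C=np.array([.6335,.0388]);TH=-.211
def A(): c,s=np.cos(TH),np.sin(TH); return np.array([[c,-s],[s,c]])
def go(lx,ly,z,xang):
    "print increments (cm,deg) to cupboard-frame point lx,ly,z with tool x at xang deg world"
    o=ctrl.get_obs(); M=R.from_rotvec(o["tool_rot"]).as_matrix(); p=np.r_[C+A()@[lx,ly],z]
    a=np.degrees(np.arctan2(M[1,0],M[0,0])); d=(xang-a+180)%360-180
    l=A().T@(o["tool_pos"][:2]-C)
    print("t",round(o["t"],2),"loc",l.round(4),o["tool_pos"][2].round(4),"F",np.round(o["contact_force"],1),"inc",(100*M.T@(p-o["tool_pos"])).round(2),"turn",round(-d,1),"axes x_c,y_c in tool",(M.T@np.r_[A()[:,0],0]).round(3),(M.T@np.r_[A()[:,1],0]).round(3))
E
python3 -c "
from h import *
go(-.173,-.03,.2,78)"
```

```text
t 0.6 loc [-0.2926 -0.5122] 0.2496 F [1.  0.3 0.2] inc [ 47.54 -14.4    5.  ] turn -30.9 axes x_c,y_c in tool [ 0.512  0.859 -0.   ] [ 0.859 -0.512  0.001]
```

Call:
{"op": "servo_tool", "data": {
  "increments": [
    [[2.5,4.5,-1.4,0,-4],[2.5,9,-2.8,0,-10],[2.5,13.5,-4.2,0,-17],[2.5,18,-5.6,0,-24],[2.5,22.5,-7,0,-30.9]]
  ]
}}

```text
t: 1.1
tool_pos: [0.3427, -0.1887, 0.25]
tool_rot: [2.441, 1.977, 0.0]
contact_force: [0.7, -0.8, -0.2]
opening: 0.0249
grip_force: 0.0
```

```bash
python3 -c "
from h import *
go(-.173,-.045,.2,78)"
```

```text
t 1.1 loc [-0.2367 -0.2834] 0.25 F [ 0.7 -0.8 -0.2] inc [23.82  6.42  5.  ] turn 0.0 axes x_c,y_c in tool [-0.002  1.     0.   ] [1.    0.002 0.   ]
```

Call:
{"op": "servo_tool", "data": {
  "increments": [
    [[2.5,4.5,1.5,0,0],[2.5,9,3,1,0],[2.5,13.5,4.5,2.5,0],[2.5,18,6,4,0],[2.5,22.5,6.4,5,0]]
  ]
}}

```text
t: 1.6
tool_pos: [0.453, 0.0178, 0.1989]
tool_rot: [-2.444, -1.972, 0.001]
contact_force: [1.1, -0.2, -0.2]
opening: 0.0251
grip_force: 0.0
```

Call:
{"op": "servo_tool", "data": {
  "increments": [
    [[2.5,1.3,0,1,0],[2.5,1.3,0,1,0],[2.5,1.3,0,1,0]]
  ]
}}

```text
t: 1.9
tool_pos: [0.455, 0.028, 0.1899]
tool_rot: [-2.445, -1.972, 0.002]
contact_force: [0.0, 0.3, -0.5]
opening: 0.0248
grip_force: 0.0
```

```bash
python3 - <<'E'
from h import *
import pickle
go(-.173,-.03,.2,78)
o=ctrl.get_obs(); im=ctrl.get_image("wrist"); save(im,"w1.png"); pickle.dump((o,im),open("w1.pkl","wb"))
E
```

```text
t 1.9 loc [-0.1723 -0.048 ] 0.1899 F [ 0.   0.3 -0.5] inc [ 1.8  -0.08 -1.01] turn -0.2 axes x_c,y_c in tool [ 0.002  1.    -0.001] [ 1.    -0.002 -0.001]
```

View pics/w1.png

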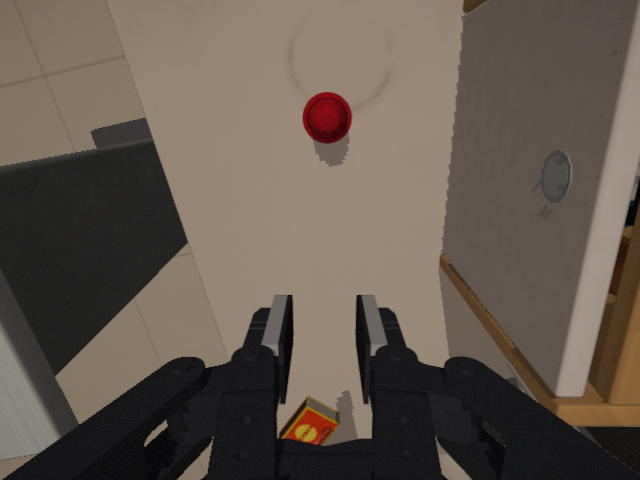

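The capsule is at (327,117), the flap's foot line runs (441,255) to (462,30), and the mark is at (557,176).

```bash
python3 - <<'E'
from h import *
import pickle
o,im=pickle.load(open("w1.pkl","rb")); M=R.from_rotvec(o["tool_rot"]).as_matrix(); T=im["mount"]
def f(u,v,z):
    d=M@T[:3,:3]@np.array([(u-im["cx"])/im["fx"],(v-im["cy"])/im["fy"],1]); c=o["tool_pos"]+M@T[:3,3]
    p=c+d*(z-c[2])/d[2]; return p.round(4),(A().T@(p[:2]-C)).round(4)
for n,a in dict(capfoot=(327,118,.001),captop=(327,119,.027),foot1=(441,255,.006),foot2=(462,30,.006),foot3=(452,130,.006),mark=(557,176,.15),topR=(556,394,.178)).items(): print(n,*f(*a))
E
```

```text
capfoot [0.4721 0.0969 0.001 ] [-0.17   0.023]
captop [0.472 0.097 0.027] [-0.1701  0.0231]
foot1 [ 0.5409 -0.0281  0.006 ] [-0.0766 -0.0848]
foot2 [0.5756 0.1343 0.006 ] [-0.0767  0.0813]
foot3 [0.5611 0.069  0.006 ] [-0.0771  0.0144]
mark [0.5592 0.0589 0.15  ] [-0.0769  0.0041]
topR [ 0.5406 -0.0235  0.178 ] [-0.0778 -0.0803]
```

Call:
{"op": "servo_tool", "data": {
  "increments": [
    [[2.5,0,0.2,5,0],[2.5,0,0.2,10,0],[2.5,0,0.2,14,0],[2.5,0,0.2,16.2,0],[2.5,0,0.2,16.7,0]]
  ]
}}

```text
t: 2.45
tool_pos: [0.4551, 0.0267, 0.0208]
tool_rot: [-2.445, -1.967, 0.006]
contact_force: [-0.4, -0.3, 0.0]
opening: 0.0247
grip_force: 0.0
```

```bash
echo 'C=C+A()@[.003,.003]' >> h.py; python3 - <<'E'
from h import *
import pickle
go(-.173,.100,.023,78)
o=ctrl.get_obs(); im=ctrl.get_image("wrist"); save(im,"w2.png"); pickle.dump((o,im),open("w2.pkl","wb"))
E
```

```text
t 2.45 loc [-0.1749 -0.0522] 0.0208 F [-0.4 -0.3  0. ] inc [15.22  0.12 -0.23] turn -0.4 axes x_c,y_c in tool [ 0.005  1.    -0.005] [ 1.    -0.005 -0.001]
```

View pics/w2.png

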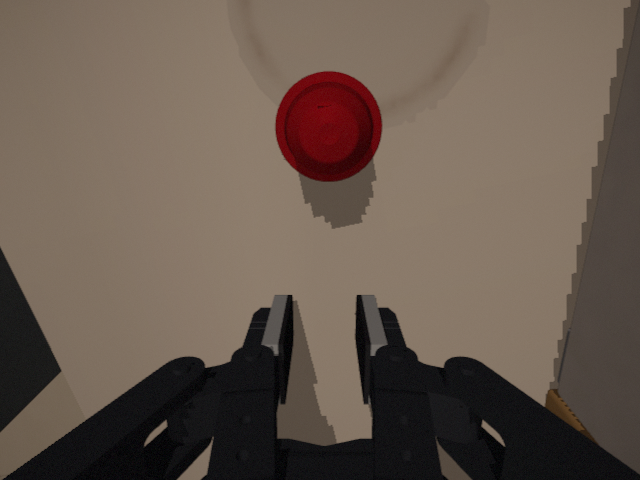

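The capsule (328,126) is centred between the fingers, so I push it to the left.

Call:
{"op": "servo_tool", "data": {
  "increments": [
    [[2.5,2,0.1,0,0],[2.5,3.5,0.1,0,0],[2.5,4.3,0.1,0,0],[2.5,4.8,0.1,0,0],[2.5,5.4,0.1,0,0]]
  ]
}}

```text
t: 3.0
tool_pos: [0.4706, 0.0805, 0.0244]
tool_rot: [2.445, 1.971, 0.002]
contact_force: [-0.4, -0.1, 0.1]
opening: 0.0248
grip_force: 0.1
```

Call:
{"op": "servo_tool", "data": {
  "increments": [
    [[2.5,0.8,0,0,0],[2.5,1.6,0,0,0],[2.5,2.4,0,0,0],[2.5,3.2,0,0,0],[2.5,4,0,0,0]]
  ]
}}

```text
t: 3.5
tool_pos: [0.4786, 0.1203, 0.0236]
tool_rot: [2.445, 1.972, 0.0]
contact_force: [0.1, -1.6, 3.9]
opening: 0.0248
grip_force: 1.8
```

Call:
{"op": "servo_tool", "data": {
  "increments": [
    [[2.5,0.8,0,0,0],[2.5,1.6,0,0,0],[2.5,2.4,0,0,0],[2.5,3.2,0,0,0],[2.5,4,0,0,0]]
  ]
}}

```text
t: 4.0
tool_pos: [0.4869, 0.1594, 0.0234]
tool_rot: [2.445, 1.972, -0.0]
contact_force: [-0.6, -3.6, 4.5]
opening: 0.0249
grip_force: 2.4
```

Call:
{"op": "servo_tool", "data": {
  "increments": [
    [[2.5,0.7,0,0,0],[2.5,1.3,0,0,0],[2.5,1.7,0,0,0],[2.5,1.9,0,0,0],[2.5,1.9,0,0,0]]
  ]
}}

```text
t: 4.5
tool_pos: [0.4908, 0.1777, 0.0233]
tool_rot: [-2.445, -1.972, -0.001]
contact_force: [0.0, -1.6, 4.5]
opening: 0.0251
grip_force: 2.1
```

```bash
python3 - <<'E'
from h import *
import pickle
go(-.173,.03,.2,78)
o=ctrl.get_obs(); im=ctrl.get_image("wrist"); save(im,"w3.png")
hsv=cv2.cvtColor(im["img"],cv2.COLOR_RGB2HSV); m=((hsv[...,1]>150)&((hsv[...,0]<8)|(hsv[...,0]>172))&(hsv[...,2]>50)).astype(np.uint8)
n,l,s,c=cv2.connectedComponentsWithStats(m)
for i in np.argsort(-s[1:,4])[:2]+1: print(s[i],c[i].round())
E
```

```text
t 4.5 loc [-0.1717  0.103 ] 0.0233 F [ 0.  -1.6  4.5] inc [ -7.29  -0.12 -17.67] turn -0.2 axes x_c,y_c in tool [ 0.002  1.    -0.   ] [ 1.    -0.002  0.001]
[ 277  220   93   98 6982] [323. 267.]
[333 316   2   1   2] [334. 316.]
```

Call:
{"op": "servo_tool", "data": {
  "increments": [
    [[2.5,-0.4,0,0,0],[2.5,-1,0,0,0],[2.5,-2,0,0,0],[2.5,-4,0,0,0],[2.5,-5,0,-2,0]]
  ]
}}

```text
t: 5.05
tool_pos: [0.4766, 0.1267, 0.0401]
tool_rot: [-2.443, -1.969, 0.01]
contact_force: [0.8, -0.8, 0.2]
opening: 0.0249
grip_force: 0.0
```

```bash
python3 - <<'E'
from h import *
import pickle
go(-.19,.0,.164,-12.1)
o=ctrl.get_obs(); im=ctrl.get_image("wrist"); save(im,"w4.png")
hsv=cv2.cvtColor(im["img"],cv2.COLOR_RGB2HSV); m=((hsv[...,1]>150)&((hsv[...,0]<8)|(hsv[...,0]>172))&(hsv[...,2]>50)).astype(np.uint8)
n,l,s,c=cv2.connectedComponentsWithStats(m)
M=R.from_rotvec(o["tool_rot"]).as_matrix(); T=im["mount"]
for i in np.argsort(-s[1:,4])[:1]+1:
    d=M@T[:3,:3]@np.array([(c[i][0]-im["cx"])/im["fx"],(c[i][1]-im["cy"])/im["fy"],1]); q=o["tool_pos"]+M@T[:3,3]
    p=q+d*(.005-q[2])/d[2]; print(s[i],c[i].round(),A().T@(p[:2]-C))
E
```

```text
t 5.05 loc [-0.1748  0.0501] 0.0401 F [ 0.8 -0.8  0.2] inc [ -5.04  -1.59 -12.36] turn 89.8 axes x_c,y_c in tool [ 0.003  1.    -0.007] [ 1.    -0.003 -0.002]
[ 285   73   94   97 7080] [331. 121.] [-0.17200555  0.1241871 ]
```

View pics/w4.png

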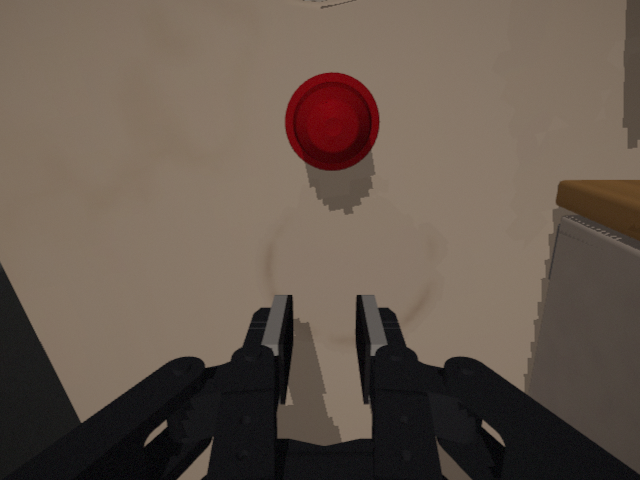

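Call:
{"op": "servo_tool", "data": {
  "increments": [
    [[0,-1,-0.3,-3,-4],[0,-2,-0.6,-6,-12],[0,-3,-1,-9,-20],[0,-4,-1.3,-11,-28],[0,-5,-1.6,-12.4,-36]]
  ]
}}

```text
t: 5.6
tool_pos: [0.4544, 0.0825, 0.169]
tool_rot: [1.708, 2.634, 0.003]
contact_force: [-0.3, 0.8, -0.4]
opening: -0.0002
grip_force: 0.0
```

Call:
{"op": "servo_tool", "data": {
  "increments": [
    [[0,0,0,0,-8],[0,0,0,0,-16],[0,0,0,0,-24],[0,0,0,0,-32],[0,0,0,0,-40]]
  ]
}}

```text
t: 6.1
tool_pos: [0.4537, 0.0828, 0.1668]
tool_rot: [-0.704, -3.062, -0.001]
contact_force: [-1.4, 0.2, -0.2]
opening: -0.0002
grip_force: 0.0
```

Call:
{"op": "servo_tool", "data": {
  "increments": [
    [[0,0,0,0,-8],[0,0,0,0,-14],[0,0,0,0,-14]]
  ]
}}

```text
t: 6.4
tool_pos: [0.4537, 0.0828, 0.1668]
tool_rot: [-0.335, -3.123, -0.0]
contact_force: [-0.2, 0.4, -0.9]
opening: 0.0001
grip_force: 0.0
```

```bash
python3 - <<'E'
from h import *
go(-.105,.0,.164,167.9)
print(ctrl.get_obs()["q"])
E
```

```text
t 6.4 loc [-0.188   0.0024] 0.1668 F [-0.2  0.4 -0.9] inc [-8.3  -0.22  0.28] turn -0.2 axes x_c,y_c in tool [-1.     0.003 -0.   ] [0.003 1.    0.   ]
[ 1.88717856e-02 -2.89776201e-01  2.06811265e+00  2.23278881e-04
  1.36340690e+00 -1.33802995e+00]
```

Call:
{"op": "servo_tool", "data": {
  "increments": [
    [[0,-3.5,-0.2,0.2,0],[0,-6.5,-0.2,0.2,0],[0,-8.5,-0.2,0.2,0],[0,-9,-0.2,0.2,0],[0,-9.2,-0.2,0.2,0]]
  ]
}}

```text
t: 6.9
tool_pos: [0.5434, 0.0614, 0.1649]
tool_rot: [-0.337, -3.122, -0.0]
contact_force: [-0.2, 0.5, -0.4]
opening: 0.0001
grip_force: 0.0
```

Call:
{"op": "servo_tool", "data": {
  "increments": [
    [[0,-0.2,0,0,0],[0,-0.4,0,0,0],[0,-0.5,0,0,0],[0,-0.6,0,0,0],[0,-0.6,0,0,0]]
  ]
}}

```text
t: 7.4
tool_pos: [0.5488, 0.0605, 0.1654]
tool_rot: [-0.334, -3.123, -0.0]
contact_force: [-2.5, 0.5, 1.8]
opening: 0.0002
grip_force: 1.4
```

Call:
{"op": "servo_tool", "data": {
  "increments": [
    [[0,-0.15,0,0,0],[0,-0.3,0,0,0],[0,-0.3,0,0,0]]
  ]
}}

```text
t: 7.7
tool_pos: [0.5523, 0.0598, 0.1652]
tool_rot: [-0.334, -3.124, -0.0]
contact_force: [-3.0, 1.5, 1.1]
opening: -0.0002
grip_force: 1.4
```

Call:
{"op": "servo_tool", "data": {
  "increments": [
    [[0,-0.15,0,0,0],[0,-0.25,0,0,0],[0,-0.25,0,0,0]]
  ]
}}

```text
t: 8.0
tool_pos: [0.5547, 0.0592, 0.1652]
tool_rot: [-0.334, -3.124, -0.0]
contact_force: [-2.8, 1.5, 1.3]
opening: 0.0002
grip_force: 1.5
```

Call:
{"op": "servo_tool", "data": {
  "increments": [
    [[0,-0.1,0,0,0],[0,-0.15,0,0,0],[0,-0.15,0,0,0]]
  ]
}}

```text
t: 8.3
tool_pos: [0.5557, 0.059, 0.1651]
tool_rot: [-0.334, -3.122, -0.0]
contact_force: [-4.8, 0.8, 2.2]
opening: -0.0
grip_force: 2.5
```

Call:
{"op": "servo_tool", "data": {
  "increments": [
    [[0,4,0,0,0],[0,8.5,0,0,0],[0,13,0,0,0],[0,13,0,0,0],[0,13,0,0,0]]
  ]
}}

```text
t: 8.8
tool_pos: [0.4293, 0.0863, 0.1657]
tool_rot: [0.333, 3.12, -0.0]
contact_force: [0.8, -0.8, 0.6]
opening: -0.0
grip_force: 0.0
```

Call:
{"op": "servo_tool", "data": {
  "increments": [
    [[0,0,0,0,0],[0,0,0,0,0],[0,0,0,0,0]]
  ]
}}

```text
t: 9.1
tool_pos: [0.4302, 0.0861, 0.1657]
tool_rot: [0.335, 3.123, -0.0]
contact_force: [-0.4, -0.1, -0.0]
opening: -0.0001
grip_force: 0.0
```

```bash
python3 - <<'E'
from h import *
import pickle
go(-.105,.04,.23,167.9)
im=ctrl.get_image("top"); pickle.dump(im,open("top1.pkl","wb"))
cv2.imwrite("pics/c2.png",cv2.resize(im["img"][160:310,210:410,::-1],None,fx=4,fy=4,interpolation=cv2.INTER_CUBIC))
E
```

```text
t 9.1 loc [-0.2117  0.0007] 0.1657 F [-0.4 -0.1 -0. ] inc [-10.66   3.96  -6.43] turn -0.2 axes x_c,y_c in tool [-1.     0.003  0.001] [ 0.003  1.    -0.   ]
```

View pics/c2.png

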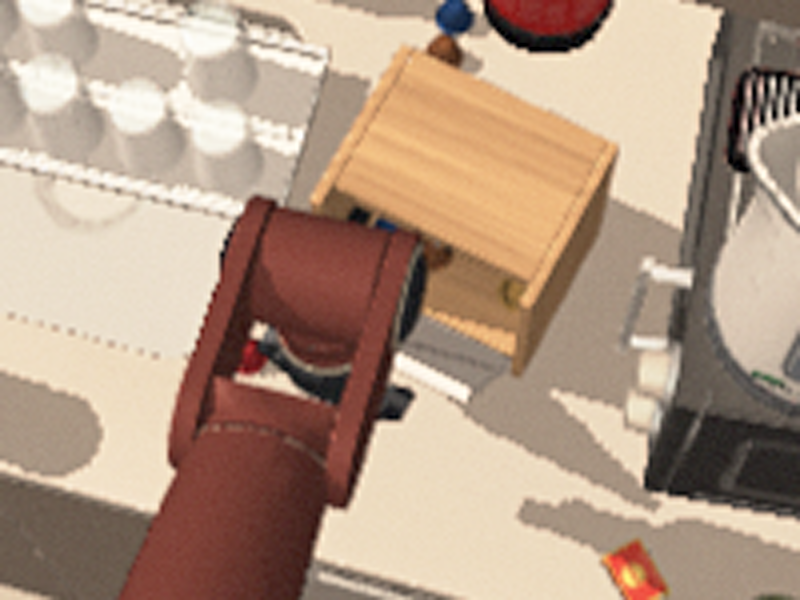

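The flap has sprung ajar, with its top right corner at crop (467,395). I'll work out its angle.

```bash
python3 - <<'E'
from h import *
import pickle
im=pickle.load(open("top1.pkl","rb"))
for th in(.4,.5,.55,.6,.7,.8):
    z=.006+.172*np.cos(th); p=onz(im,326.4,258.4,z); l=A().T@(p[:2]-C); print(th,round(z,3),l.round(3),"expect x",round(-.08-.172*np.sin(th),3))
E
```

```text
0.4 0.164 [-0.165 -0.087] expect x -0.147
0.5 0.157 [-0.162 -0.086] expect x -0.162
0.55 0.153 [-0.161 -0.086] expect x -0.17
0.6 0.148 [-0.16  -0.085] expect x -0.177
0.7 0.138 [-0.157 -0.084] expect x -0.191
0.8 0.126 [-0.153 -0.082] expect x -0.203
```

Call:
{"op": "servo_tool", "data": {
  "increments": [
    [[0,0,0.5,-4,0],[0,0,2,-7,0],[0,-3.5,3.5,-7,0],[0,-7,4,-7,0],[0,-10.2,4,-7,0]]
  ]
}}

```text
t: 9.65
tool_pos: [0.5393, 0.1042, 0.2356]
tool_rot: [0.333, 3.123, 0.0]
contact_force: [-0.5, 0.3, 0.6]
opening: 0.0003
grip_force: 0.0
```

```bash
python3 - <<'E'
from h import *
go(-.108,.04,.144,167.9)
E
```

```text
t 9.65 loc [-0.1088  0.0413] 0.2356 F [-0.5  0.3  0.6] inc [-0.07 -0.13  9.16] turn -0.1 axes x_c,y_c in tool [-1.     0.001  0.001] [0.001 1.    0.   ]
```

Call:
{"op": "servo_tool", "data": {
  "increments": [
    [[0,0,0,4,0],[0,0,0,7,0],[0,0,0,8.7,0],[0,0,0,9.2,0],[0,0,0,9.2,0]]
  ]
}}

```text
t: 10.15
tool_pos: [0.5371, 0.1038, 0.1425]
tool_rot: [-0.334, -3.122, 0.0]
contact_force: [-0.4, -0.2, 0.4]
opening: -0.0
grip_force: 0.0
```

Call:
{"op": "servo_tool", "data": {
  "increments": [
    [[0,0.8,0,0,0],[0,1.3,0,0,0],[0,1.9,0,0.3,0],[0,2.4,0,0.5,0],[0,3,0,0.8,0]]
  ]
}}

```text
t: 10.65
tool_pos: [0.5078, 0.1104, 0.1357]
tool_rot: [0.334, 3.122, 0.0]
contact_force: [0.4, 0.0, -0.0]
opening: 0.0005
grip_force: 0.3
```

```bash
python3 - <<'E'
from h import *
go(-.1634,.04,.1152,167.9)
E
```

```text
t 10.65 loc [-0.1409  0.0407] 0.1357 F [ 0.4  0.  -0. ] inc [ 2.25 -0.07  2.05] turn -0.1 axes x_c,y_c in tool [-1.     0.002  0.002] [0.002 1.    0.   ]
```

Call:
{"op": "servo_tool", "data": {
  "increments": [
    [[0,1.3,0,1.1,0],[0,2.2,0,2,0],[0,3.1,0,3,0],[0,3.8,0,4.1,0],[0,4.5,0,5.2,0]]
  ]
}}

```text
t: 11.15
tool_pos: [0.4632, 0.1198, 0.0823]
tool_rot: [-0.334, -3.124, 0.0]
contact_force: [0.9, 0.0, 0.2]
opening: 0.0001
grip_force: 0.3
```

```bash
python3 - <<'E'
from h import *
go(-.199,.04,.037,167.9)
E
```

```text
t 11.15 loc [-0.1865  0.0406] 0.0823 F [0.9 0.  0.2] inc [ 1.25 -0.06  4.53] turn -0.1 axes x_c,y_c in tool [-1.     0.002 -0.   ] [ 0.002  1.    -0.   ]
```

Call:
{"op": "servo_tool", "data": {
  "increments": [
    [[0,0.5,0,1.1,0],[0,0.9,0,2.3,0],[0,1.1,0,3.3,0],[0,1.2,0,4,0],[0,1.2,0,4.4,0]]
  ]
}}

```text
t: 11.65
tool_pos: [0.4518, 0.1222, 0.0383]
tool_rot: [-0.334, -3.122, 0.0]
contact_force: [0.5, -1.1, 1.0]
opening: 0.0001
grip_force: 0.0
```

Call:
{"op": "servo_tool", "data": {
  "increments": [
    [[0,0,0,0.2,0],[0,0,0,0.3,0],[0,0,0,0.3,0]]
  ]
}}

```text
t: 11.95
tool_pos: [0.4527, 0.1223, 0.037]
tool_rot: [0.334, 3.124, -0.0]
contact_force: [-0.4, 0.8, 1.5]
opening: -0.0001
grip_force: 1.0
```

Call:
{"op": "servo_tool", "data": {
  "increments": [
    [[0,0,0,0.2,0],[0,0,0,0.4,0],[0,0,0,0.4,0]]
  ]
}}

```text
t: 12.25
tool_pos: [0.453, 0.1225, 0.0366]
tool_rot: [-0.334, -3.121, 0.001]
contact_force: [-16.8, -1.6, 31.4]
opening: -0.0001
grip_force: 15.5
```

The finger has met the stop: the force rose to 31 N at z 0.037. I retreat upward and check.

Call:
{"op": "servo_tool", "data": {
  "increments": [
    [[0,0,0,-0.8,0],[0,0,0,-3,0],[0,0,0,-7,0],[0,0,0,-12,0],[0,0,0,-16,0]]
  ]
}}

```text
t: 12.75
tool_pos: [0.4529, 0.1223, 0.1953]
tool_rot: [0.334, 3.121, 0.001]
contact_force: [1.4, -0.4, 0.3]
opening: 0.0
grip_force: 0.0
```

Call:
{"op": "servo_tool", "data": {
  "increments": [
    [[0,0,-4,0,0],[0,0,-8,0,0],[0,0,-12,0,0],[0,0,-16,0,0],[0,0,-16,0,0]]
  ]
}}

```text
t: 13.25
tool_pos: [0.4181, -0.0376, 0.1928]
tool_rot: [0.344, 3.121, -0.003]
contact_force: [-0.8, 0.3, -0.1]
opening: -0.0
grip_force: 0.0
```

```bash
python3 - <<'E'
from h import *
import pickle
go(-.19,-.1,.19,167.9)
im=ctrl.get_image("top"); pickle.dump(im,open("top2.pkl","wb"))
cv2.imwrite("pics/c3.png",cv2.resize(im["img"][160:310,210:410,::-1],None,fx=4,fy=4,interpolation=cv2.INTER_CUBIC))
E
```

```text
t 13.25 loc [-0.1977 -0.1228] 0.1928 F [-0.8  0.3 -0.1] inc [-0.75  2.29  0.28] turn -0.5 axes x_c,y_c in tool [-1.     0.009  0.002] [ 0.009  1.    -0.001]
```

View pics/c3.png

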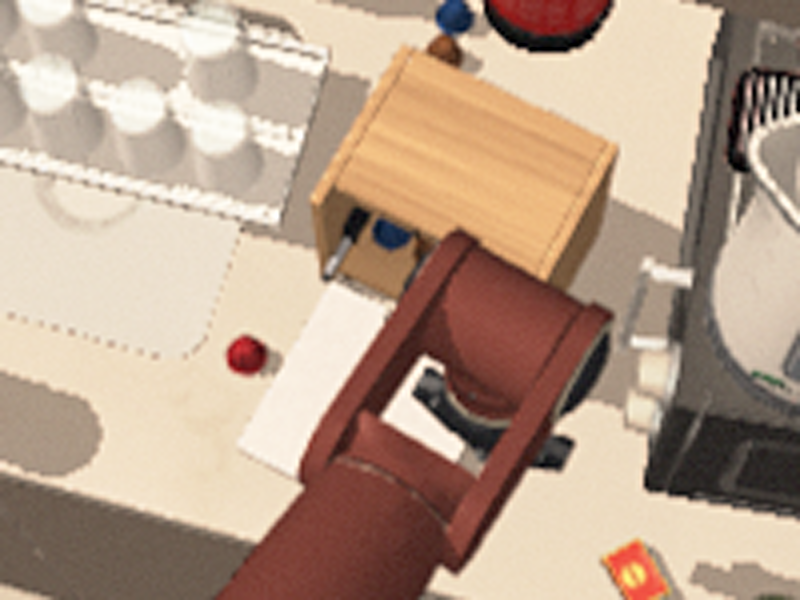

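The flap lies flat, with its outer left corner at (240,447). The capsule stands clear at (246,355), and the matchbox hasn't moved. I'll check the corner against its expected place and hand in.

```bash
python3 - <<'E'
from h import *
import pickle
im=pickle.load(open("top2.pkl","rb"))
l=lambda u,v,z:(A().T@(onz(im,210+u/4-.4,160+v/4-.4,z)[:2]-C)).round(4)
a=l(240,447,.018);b=l(246,356,.01);print("corner",a,"expect -.252 .087; cap",b)
if a[0]<-.24 and b[1]>.113: print(ctrl.finish_job())
E
```

```text
corner [-0.2533  0.0813] expect -.252 .087; cap [-0.1775  0.1194]
the job is handed in; nothing more can be done
None
```

The job is handed in at about 13 s of the 58 s allowed: the capsule was slid about 120 mm left of the cupboard's middle, the catch was pressed and the flap sprang ajar, and it now lies flat; the result of the judging was not shown.

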